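# Pump up the bench crimper and shut it off

### The job

Push the black palm button of the bench pump down and let it spring back, full stroke after full stroke, until the steel indicator pin next to it pops fully out; then push the valve handle round until it stands fully across the pipe, to lock the pressure in. Do not touch the indicator pin, and do not pick up or shift any of the loose things on the bench and on the pump's base plate. Finish with the pump button back up.

Things in the scene. Friction and masses are not known exactly. Their poses are not given: they have to be found in the camera images.
- pump: Bench hand pump, screwed down, immovable. Base plate 130 x 260 x 12 mm; origin on the bench, y along the plate, z up. Grey block, 64 wide, 60 high, y -40 to 110 mm; on it a 54 mm barrel (y 70, top z 102) under the pump button and a 38 mm gland (y -10, top z 90) with the pin. Brass valve at y -90, 36 wide. 18 mm pipe at z 34 along -y to a steel C-shaped crimping head, 50 wide and high, y -185 to -265.
- plunger (a joint): How far the pump button is pressed, m: 0 up, 0.024 fully down. A spring takes it back up; 4 N starts it, 10 to 12 N takes it fully down. Only full strokes work: each (0.020 or more, then back above 0.004) raises the pin by a step of about 6 mm (the first 0 to 8 mm); short ones raise it less or not at all.
- plunger_top (a point): Centre of the flat top of the pump button: black mushroom head, 48 mm diameter (flat top 40 mm), 18 mm thick, its top 150 mm above the bench when up. It is pushed straight down.
- pin (a joint): How far the indicator pin stands out, m: 0 right in, 0.042 fully out. Starts at 0 to 0.013, creeps up with each full stroke, and on the stroke that takes it past about 0.028 snaps out by itself to 0.042 and stays. 3 to 6 full strokes in all.
- pin_tip (a point): Top centre of the indicator pin: upright steel pin, 10 mm diameter, with a 15 mm cap 6 mm thick on top; the cap's top is 98 mm above the bench when right in, 140 mm when fully out. It must not be touched.
- valve (a joint): Angle of the valve handle, rad: 0 along the pipe (handle points to the pump's -y), 1.571 at its stop across the pipe (points to the pump's +x), turning counter-clockwise seen from above; starts at 0 to 0.25. It stays where it is left; about 0.08 N m turns it.
- valve_pivot (a point): On the vertical axis the valve handle turns about, 81 mm above the bench. The handle is a steel bar from this axis outwards, 90 mm long, 12 mm thick, 18 mm high, between 71 and 89 mm above the bench; beside and below it there is free room down to the pipe and plate.
- valve_end (a point): Middle of the valve handle's bar, 80 mm out from its axis, near its free end, 81 mm above the bench.
- ferrule: Bystander: loose brass cable ferrule, 22 mm diameter, 38 mm high, standing on the pump's base plate (12 mm) on its -x side; origin under its centre.
- mug: Bystander: white mug, 76 mm diameter, 90 mm high; origin under its centre.
- bottle: Bystander: white plastic bottle, 62 mm diameter, 150 mm high; origin under its centre.
- jar: Bystander: amber jar, 60 mm diameter, 70 mm high; origin under its centre.
- shell: Bystander: aluminium connector shell, 38 mm diameter, 55 mm high; origin under its centre.
- screwdriver: Bystander: screwdriver lying along its x, about 200 mm long; origin under it.
- die: Bystander: dark steel crimping die, 45 x 30 x 28 mm; origin under its centre.
- wrench: Bystander: steel wrench lying along its x, about 180 mm long; origin under it.

How it is judged:
On the way, in this order (a step that is already met when the one before it is completed fails the run):
1. the indicator pin has popped fully out (0.039 m or more) (value of joint pin above 0.039 m), for 0.2 s.
2. the valve handle stands across the pipe (1.40 rad or more) (value of joint valve above 1.4 rad), for 0.2 s.
At the end, for the whole second after the job is handed in: Pin out 39 mm or more (of 42), valve handle at 1.40 rad or more (of 1.571), pump button up (pressed less than 4 mm), the ferrule within 20 mm and the other loose things within 30 mm of where they stood (value of joint pin above 0.039 m and value of joint valve above 1.4 rad and value of joint plunger below 0.004 m and distance of ferrule from where it was at the start of the episode below 0.02 m and distance of each of mug, bottle, jar, shell, screwdriver, die, wrench from where it was at the start of the episode below 0.03 m); the robot touches nothing.
It fails at once if the robot touches the indicator pin (over 0.5 N) (contact force between any of the arm, the fingers and pin above 0.5 N).
It fails at once if a bystander is moved or lifted (ferrule over 20 mm, others over 30 mm) (distance of ferrule from where it was at the start of the episode above 0.02 m or distance of any of mug, bottle, jar, shell, screwdriver, die, wrench from where it was at the start of the episode above 0.03 m).
It also fails if it takes over 61 s, if anything falls off the work surface, if the arm or the gripper's body presses on something with over 40 N, if the wrist force passes 120 N, or if a joint passes its speed limit or range.

### The arm

A 6-joint arm with a two-finger parallel gripper is mounted at the origin on the work surface. World frame = base frame: x ahead of the robot, y to its left, z up, the work surface at z = 0. Lengths are in m, angles in rad, forces in N, time in s.
With the tool pointing down it reaches from about 0.375 to 0.925 m from the base axis. Payload 5.7 kg.
Tool frame: the origin (TCP) lies on the centre line of the jaws, within the pads' length; the fingertips stand 22 mm ahead of it and the grasp point (between the pads) lies 3 mm ahead of it; y points along the fingers, x is the direction in which the jaws open and shut, and the axes are right-handed (so a half turn about y gives the same grasp; the last joint's range is limited). The gripper opens to 85 mm and grips with 20 to 120 N. Pads are 22 mm wide; open, the fingers measure 114 mm over their backs; the gripper's body (76 mm by 85 mm) begins 54 mm behind the grasp point. The pads swing forward as they close: fully open they stand 13 mm farther back than shut.
Start: joints at [1.016, 0.359, 1.51, -0, 1.272, -0.115], TCP at [0.255, 0.543, 0.253] pointing down, gripper open.
Joint ranges: [-2.97, 2.97], [-1.01, 2.36], [0.21, 2.38], [-0.96, 4.11], [0.2, 2.71], [-2.98, 2.98]. Speed limits (rad/s): [2.39, 2.39, 3.14, 3.14, 3.14, 3.14].

### API

Orientations are given as a unit quaternion [w, x, y, z].
In Python, from cell import env gives the robot as it stands.
- The arm moves only by the tool play_rows, never from a script. Its argument "motion" is a list of rows, each a list of 7 numbers: the shift along the world's x, y, z in mm, then the turn, a rotation vector about the world's x, y, z in rad, then the opening, from 0 (shut) to 1 (fully open). In form: [[dx, dy, dz, rx, ry, rz, grip], ...]. A call has 1 to 10 rows; each row shifts and turns the pose as measured when the row begins; what a row does not reach is not made up. A row lasts 1/8 s, in which the tool goes at most 62.5 mm and 10.7 degrees, less where a joint would pass 70% of its speed; a pose out of reach is approached as far as the arm can. A call with a gripper value outside its range is refused whole. The fingers move at their own pace and stop on an object; "grip_force" is the grip in N (left out, the last holds). Time passes only in rows, so rows that do not move let the fingers close. It gives the time, the measured TCP pose, the force and the opening at its end, in the units of the state.
- env.get_obs(): the state, without advancing time (a new reading comes with each control period).
- env.camera(name): name is "side" or "top"; returns a dict with "image" (480x640x3 uint8, red, green, blue), "vfov" (degrees; the focal length in pixels is half the picture's height over the tangent of half this angle, whatever the lens; pixels are square), "cx", "cy" (the principal point, pixels), "rvec" (rotation vector, rad) and "tvec" (3), from world to camera coordinates, as OpenCV has them. Camera axes: x right, y down, z forward; pixel columns grow to the right and rows downward; lengths in m; the calibration is good to about 2 mm. A picture is of the moment at which its call begins. There is no depth.
- env.sign_off(): hands the job in, once; it reports no verdict.
The state is a dict: "time_s": time; "joint_pos": joint angles; "qvel": joint speeds; "joint_efforts": joint torques, N m; "tcp_pos": TCP position; "tool_rot": TCP orientation; "ft_force": force on the tool from outside, world axes, zero at the start; "wrist_torque": the same for the moment, N m; "opening": finger opening in m.
Only numpy, scipy, OpenCV 4.12 (cv2) and the standard library are available. Lean on these libraries where they do the work, as an engineer would, in place of code of your own. Each camera call takes 0.05 s, during which the arm holds its last target.

## Working session

There is one attempt and no reset: what is moved stays moved. The work goes in short steps, Python scripts to look and compute and a tool call to move; the robot and the scene stay as the last step left them, time stands still between calls to the robot, and variables do not carry over. Pictures are saved under pics/ and viewed, and the job is handed in when it is done.

Besides the shell and the picture viewer there is one more tool, called after "Call:" as name([rows], argument=value, ...), one row to a line, values as JSON. play_rows: Moves the arm, as the interface text tells. Its arguments: {"type":"object","properties":{"motion":{"type":"array","items":{"type":"array","items":{"type":"number"}}},"grip_force":{"type":"number"}},"required":["motion"]}

```bash
ls; mkdir -p pics
cat > h.py <<'E'
import numpy as np, cv2
from cell import env
def snap(n,f):
    c=env.camera(n); cv2.imwrite(f,c["image"][:,:,::-1])
    h=c["image"].shape[0]; fl=h/2/np.tan(np.radians(c["vfov"])/2)
    c["K"]=np.array([[fl,0,c["cx"]],[0,fl,c["cy"]],[0,0,1.]])
    np.savez('cal_%s.npz'%n,K=c["K"],rvec=c["rvec"],tvec=c["tvec"]); return c
def cal(n): return np.load('cal_%s.npz'%n)
def proj(n,P):
    c=cal(n); return cv2.projectPoints(np.array(P,float).reshape(-1,3),c["rvec"],c["tvec"],c["K"],None)[0][:,0]
def atz(n,uv,z):
    c=cal(n);R=cv2.Rodrigues(c["rvec"])[0];o=-R.T@c["tvec"].ravel()
    d=R.T@np.linalg.inv(c["K"])@np.array([uv[0],uv[1],1.]); return o+d*(z-o[2])/d[2]
E
python3 - <<'E'
from h import *
snap("top","pics/t0.png");snap("side","pics/s0.png")
for n in("top","side"):
    c=cal(n);R=cv2.Rodrigues(c["rvec"])[0];print(n,-R.T@c["tvec"].ravel(),R[2],c["K"][0,0])
o=env.get_obs();print(o)
E
```

```text
pics
top [ 0.37034224 -0.01930708  1.4599902 ] [ 0.15768592 -0.00249088 -0.98748618] 617.5196639352716
side [0.41732073 0.99337199 0.98802535] [ 0.11078447 -0.74706191 -0.65545809] 610.6065125802571
{'time_s': 0.1, 'joint_pos': array([ 1.01589556e+00,  3.59463092e-01,  1.51131320e+00,  9.21022670e-06,
        1.27249191e+00, -1.15080395e-01]), 'qvel': array([ 0.00065899, -0.00097513, -0.00188554, -0.00053176,  0.00045968,
       -0.00074579]), 'joint_efforts': array([-2.06929981e-04, -5.28658569e+01, -2.79349512e+01, -3.34164897e-04,
        5.28382778e-03,  2.22652437e-05]), 'tcp_pos': array([0.25515976, 0.54241617, 0.25252386]), 'tool_rot': array([-0.59677472,  0.5972849 ,  0.37835192, -0.37942127]), 'ft_force': array([-0.02029142,  0.1040083 ,  0.14158022]), 'wrist_torque': array([0.04065034, 0.03655181, 0.00162157]), 'opening': 0.08550590008963277}
```

View pics/t0.png

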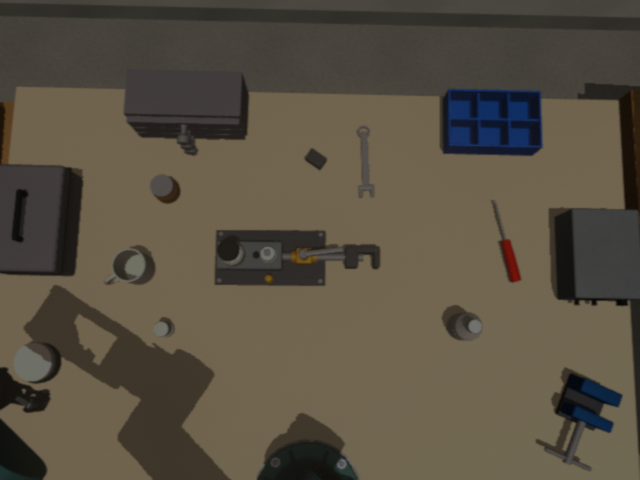

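View pics/s0.png

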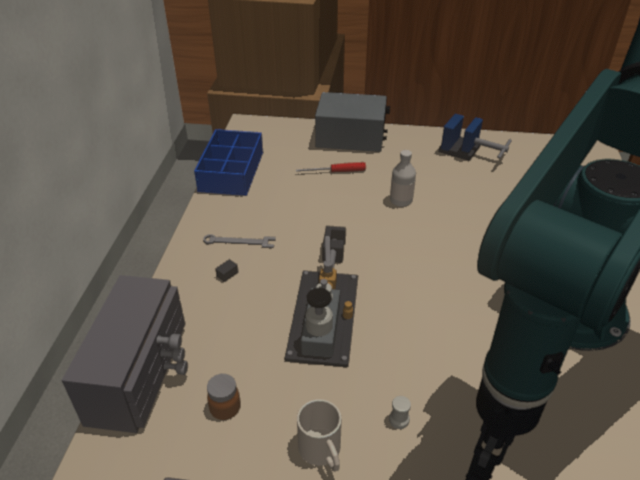

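Run:
```python
from h import *
a=cv2.imread('pics/t0.png')[215:300,205:395]; cv2.imwrite('pics/t0z.png',cv2.resize(a,None,fx=4.2,fy=4.2,interpolation=cv2.INTER_CUBIC))
a=cv2.imread('pics/s0.png')[215:370,270:375]; cv2.imwrite('pics/s0z.png',cv2.resize(a,None,fx=3.8,fy=3.8,interpolation=cv2.INTER_CUBIC))
```

```text
(no output)
```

View pics/t0z.png

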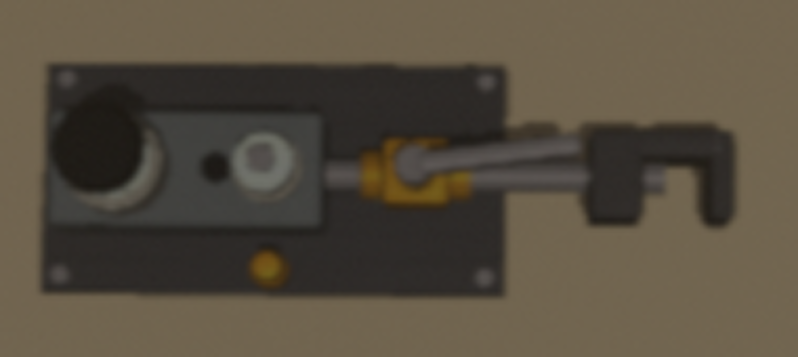

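View pics/s0z.png

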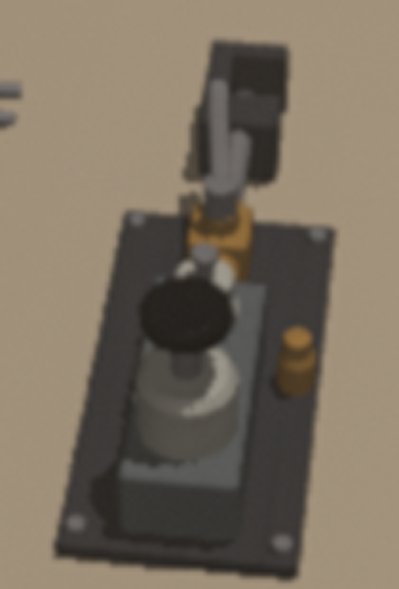

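```bash
cat > fit.py <<'E'
from h import *
from scipy.optimize import least_squares
T=lambda u,v:((u+.5)/4.2+205-.5,(v+.5)/4.2+215-.5)
S=lambda u,v:((u+.5)/3.8+270-.5,(v+.5)/3.8+215-.5)
obs=[("top",T(49,65),(.065,.13,.012)),("top",T(505,67),(.065,-.13,.012)),("top",T(505,295),(-.065,-.13,.012)),("top",T(41,292),(-.065,.13,.012)),
("top",T(98,145),(0,.07,.150)),("top",T(413,163),(0,-.09,.089)),
("side",S(125,213),(.065,-.13,.012)),("side",S(334,229),(-.065,-.13,.012)),("side",S(58,545),(.065,.13,.012)),("side",S(296,568),(-.065,.13,.012)),
("side",S(186,312),(0,.07,.150))]
def W(p,q):
    c,s=np.cos(p[2]),np.sin(p[2]);return [p[0]+c*q[0]-s*q[1],p[1]+s*q[0]+c*q[1],q[2]]
def f(p): return np.concatenate([proj(n,W(p,q))[0]-uv for n,uv,q in obs])
if __name__=="__main__":
    r=least_squares(f,[.43,.1,0]);print(r.x,np.round(r.fun.reshape(-1,2),1).tolist())
    np.save('pose.npy',r.x)
    for q in[(0,.07,.15),(0,-.01,.098),(0,-.09,.081)]:print(W(r.x,q))
    d=atz("top",T(580,147),.085);pv=np.array(W(r.x,(0,-.09,0)));a=np.arctan2(d[1]-pv[1],d[0]-pv[0]);print("valve",a+np.pi/2-r.x[2],np.hypot(*(d-pv)[:2]))
    d=atz("top",T(262,157),.1);print("pin",d,)
    d=atz("top",T(264,261),.05);print("ferrule",d,)
E
python3 fit.py
```

```text
[0.53298269 0.10468865 0.01532868] [[-2.3, -0.6], [-1.3, -0.4], [-1.6, 0.2], [-2.3, 0.2], [2.2, 0.4], [2.8, -0.0], [-0.5, -0.1], [0.4, 0.2], [-1.2, 0.9], [0.8, 1.1], [0.7, -4.6]]
[np.float64(0.5319097274625726), np.float64(0.174680431021572), 0.15]
[np.float64(0.5331359741259555), np.float64(0.09468982957914912), 0.098]
[np.float64(0.5343622207893384), np.float64(0.014699228136726264), 0.081]
valve 0.1155918192986662 0.0832845941521211
pin [0.5343219  0.10036123 0.1       ]
ferrule [0.48348544 0.10165213 0.05      ]
```

```bash
cat >> fit.py <<'E'
    obs+=[("top",T(262,157),(0,-.01,.108)),("top",T(322,113),(.032,-.04,.06)),("top",T(322,228),(-.032,-.04,.06)),("side",S(123,472),(.032,.11,.06)),("side",S(240,484),(-.032,.11,.06))]
    def g(p):
        return np.concatenate([proj(n,W(p,(q[0]+(p[4] if q[2]==.012 else 0),q[1]+(p[3] if q[2]==.012 else 0),q[2])))[0]-uv for n,uv,q in obs])
    r=least_squares(g,[.43,.1,0,0,0],loss='soft_l1');print(r.x,np.round(r.fun.reshape(-1,2),1).tolist())
    np.save('pose.npy',r.x[:3])
    for q in[(0,.07,.15),(0,-.01,.098),(0,-.09,.081)]:print(W(r.x,q))
    d=atz("top",T(580,147),.085);pv=np.array(W(r.x,(0,-.09,0)));a=np.arctan2(d[1]-pv[1],d[0]-pv[0]);print("valve",a+np.pi/2-r.x[2],np.hypot(*(d-pv)[:2]))
E
python3 fit.py
python3 -c "
from h import *
from scipy.spatial.transform import Rotation as R
o=env.get_obs();q=o['tool_rot'];print(R.from_quat(q,scalar_first=True).as_matrix().round(3))"
```

```text
[0.53298269 0.10468865 0.01532868] [[-2.3, -0.6], [-1.3, -0.4], [-1.6, 0.2], [-2.3, 0.2], [2.2, 0.4], [2.8, -0.0], [-0.5, -0.1], [0.4, 0.2], [-1.2, 0.9], [0.8, 1.1], [0.7, -4.6]]
[np.float64(0.5319097274625726), np.float64(0.174680431021572), 0.15]
[np.float64(0.5331359741259555), np.float64(0.09468982957914912), 0.098]
[np.float64(0.5343622207893384), np.float64(0.014699228136726264), 0.081]
valve 0.1155918192986662 0.0832845941521211
pin [0.5343219  0.10036123 0.1       ]
ferrule [0.48348544 0.10165213 0.05      ]
[ 5.32680537e-01  1.10386146e-01  1.61837982e-02 -8.99264304e-03
  5.52588864e-05] [[-0.9, -0.5], [0.1, -0.3], [-0.2, 0.2], [-0.8, 0.3], [-0.4, 0.5], [0.2, 0.0], [-0.2, -1.1], [0.5, -0.8], [-0.8, -0.3], [1.1, -0.2], [0.5, -2.5], [-0.3, 0.2], [0.5, -0.6], [0.1, -0.1], [-1.4, 0.6], [0.2, 0.4]]
[np.float64(0.5315477208527404), np.float64(0.18037697915767428), 0.15]
[np.float64(0.5328423681902961), np.float64(0.10038745554194471), 0.098]
[np.float64(0.5341370155278518), np.float64(0.02039793192621514), 0.081]
valve 0.10888417830382494 0.0889654527134736
[[ 0.426 -0.001 -0.905]
 [ 0.905 -0.001  0.426]
 [-0.002 -1.     0.   ]]
```

Call:
play_rows([
  [35, -45, 0, 0, 0, 0, 0],
  [35, -45, 0, 0, 0, 0, 0],
  [35, -45, 0, 0, 0, 0, 0],
  [35, -45, 0, 0, 0, 0, 0],
  [35, -45, 0, 0, 0, 0, 0],
  [35, -45, 0, 0, 0, 0, 0],
  [35, -45, 0, 0, 0, 0, 0],
  [20, -30, 0, 0, 0, 0, 0],
], grip_force=60)

```text
time_s: 1.1
tcp_pos: [0.524, 0.188, 0.2499]
tool_rot: [0.596, -0.596, -0.38, 0.382]
ft_force: [-0.1, -0.3, 0.2]
opening: -0.0002
```

Call:
play_rows([
  [8, -6, -30, 0, 0, 0, 0],
  [0, 0, -30, 0, 0, 0, 0],
  [0, 0, -6, 0, 0, 0, 0],
  [0, 0, 0, 0, 0, 0, 0],
])

```text
time_s: 1.6
tcp_pos: [0.5343, 0.1783, 0.1824]
tool_rot: [-0.597, 0.597, 0.378, -0.381]
ft_force: [0.4, -0.0, 1.1]
opening: 0.0002
```

Run:
```python
from h import *
snap("top","pics/t1.png");snap("side","pics/s1.png")
o=env.get_obs();print(o['tcp_pos'],o['ft_force'])
t=o['tcp_pos'];print(proj("side",[t-[0,0,.022],[.5315,.1804,.15]]),proj("top",[t-[0,0,.022]]))
a=cv2.imread('pics/s1.png')[150:370,230:420]; cv2.imwrite('pics/s1z.png',cv2.resize(a,None,fx=2.7,fy=2.7,interpolation=cv2.INTER_CUBIC))
```

```text
[0.5346932  0.17859123 0.1831438 ] [ 0.86267106 -0.51864445  0.59238376]
[[317.53664815 289.28141982]
 [319.08584923 294.2212964 ]] [[227.65792307 247.5087364 ]]
```

View pics/s1z.png

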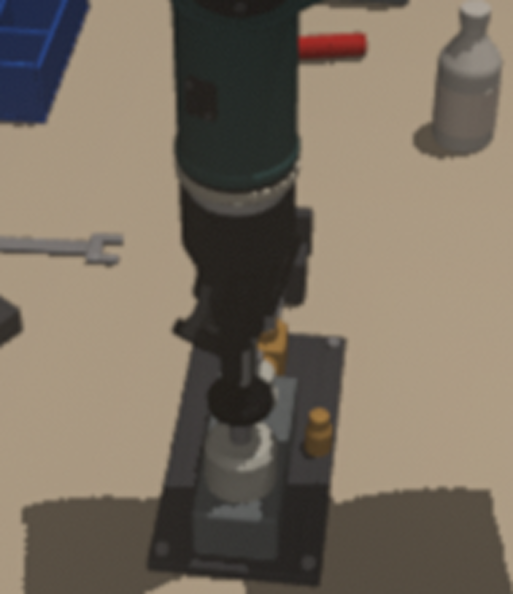

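View pics/t1.png

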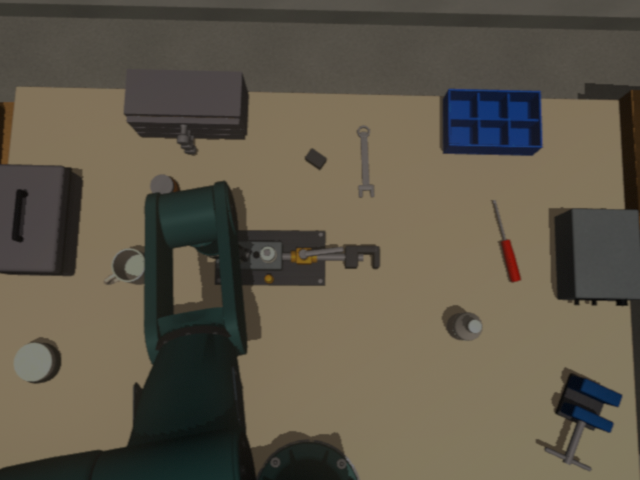

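Call:
play_rows([
  [-2, 2, -12, 0, 0, 0, 0],
  [0, 0, -12, 0, 0, 0, 0],
  [0, 0, -8, 0, 0, 0, 0],
])

```text
time_s: 2.08
tcp_pos: [0.5338, 0.1814, 0.1527]
tool_rot: [-0.595, 0.598, 0.381, -0.379]
ft_force: [-1.5, -1.1, 9.6]
opening: -0.0002
```

Call:
play_rows([
  [0, 0, -6, 0, 0, 0, 0],
  [0, 0, -3, 0, 0, 0, 0],
])

```text
time_s: 2.33
tcp_pos: [0.5339, 0.1815, 0.1477]
tool_rot: [-0.594, 0.598, 0.381, -0.379]
ft_force: [-12.7, -3.3, 47.5]
opening: 0.0002
```

Call:
play_rows([
  [0, 0, 14, 0, 0, 0, 0],
  [0, 0, 14, 0, 0, 0, 0],
  [-2, 0, 3, 0, 0, 0, 0],
])

```text
time_s: 2.7
tcp_pos: [0.5321, 0.1818, 0.1803]
tool_rot: [-0.594, 0.598, 0.382, -0.378]
ft_force: [-0.2, 0.7, -0.1]
opening: 0.0002
```

Run:
```python
from h import *
snap("top","pics/t2.png")
for f in("t1","t2"):
  a=cv2.imread('pics/%s.png'%f)[215:300,205:395]; cv2.imwrite('pics/%sz.png'%f,cv2.resize(a,None,fx=4.2,fy=4.2,interpolation=cv2.INTER_CUBIC))
```

```text
(no output)
```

View pics/t1z.png

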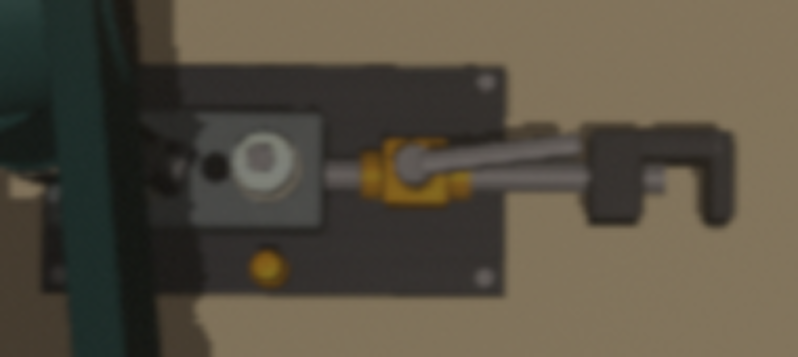

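View pics/t2z.png

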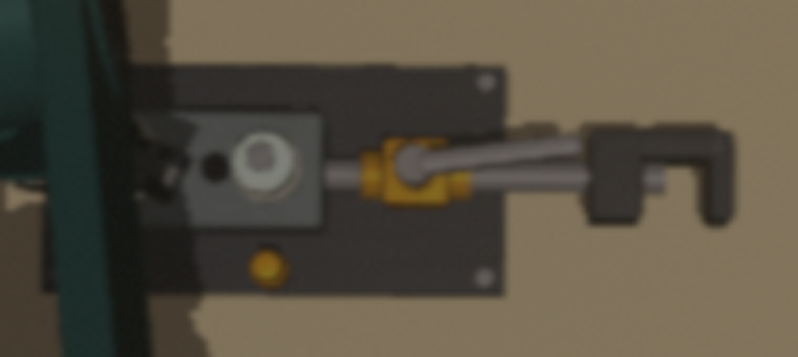

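Call:
play_rows([
  [0, 0, -14, 0, 0, 0, 0],
  [0, 0, -12, 0, 0, 0, 0],
  [0, 0, -7, 0, 0, 0, 0],
  [0, 0, -3, 0, 0, 0, 0],
  [0, 0, 0, 0, 0, 0, 0],
  [0, 0, 14, 0, 0, 0, 0],
  [0, 0, 14, 0, 0, 0, 0],
  [0, 0, 5, 0, 0, 0, 0],
  [0, 0, 0, 0, 0, 0, 0],
])

```text
time_s: 3.88
tcp_pos: [0.531, 0.1818, 0.1782]
tool_rot: [-0.594, 0.598, 0.382, -0.379]
ft_force: [0.3, 0.7, 0.2]
opening: 0.0001
```

Run:
```python
from h import *
snap("top","pics/t3.png")
P=np.load('pose.npy')
for f in("t3",):
  a=cv2.imread('pics/%s.png'%f)[215:300,205:395]; cv2.imwrite('pics/%sz.png'%f,cv2.resize(a,None,fx=4.2,fy=4.2,interpolation=cv2.INTER_CUBIC))
for z in(.098,.11,.12,.14): print(z,(proj("top",[.5328,.1004,z])[0]-[205,215])*4.2)
```

```text
0.098 [260.54109122 158.71933094]
0.11 [258.62455089 155.9611422 ]
0.12 [257.00170474 153.6256234 ]
0.14 [253.68365173 148.85044789]
```

View pics/t3z.png

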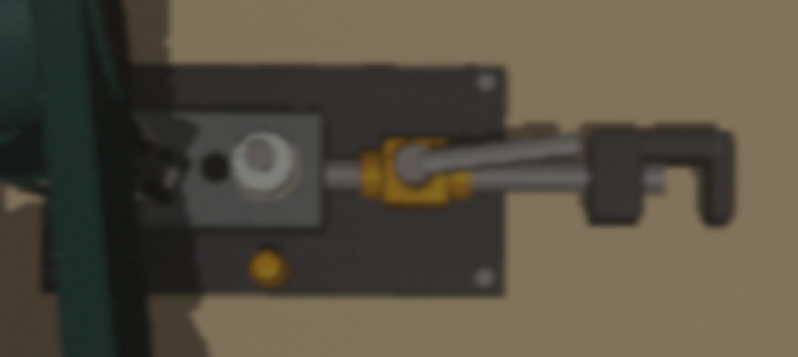

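Call:
play_rows([
  [0, 0, -13, 0, 0, 0, 0],
  [0, 0, -11, 0, 0, 0, 0],
  [0, 0, -7, 0, 0, 0, 0],
  [0, 0, -3, 0, 0, 0, 0],
  [0, 0, 0, 0, 0, 0, 0],
  [0, 0, 14, 0, 0, 0, 0],
  [0, 0, 14, 0, 0, 0, 0],
  [0, 0, 5, 0, 0, 0, 0],
  [0, 0, 0, 0, 0, 0, 0],
])

```text
time_s: 5.05
tcp_pos: [0.5307, 0.1817, 0.1797]
tool_rot: [-0.594, 0.598, 0.382, -0.379]
ft_force: [-0.4, 0.2, 0.1]
opening: 0.0
```

Run:
```python
from h import *
snap("top","pics/t4.png")
a=[cv2.resize(cv2.imread('pics/%s.png'%f)[235:275,245:295],None,fx=7,fy=7,interpolation=cv2.INTER_CUBIC) for f in("t1","t4")]
cv2.imwrite('pics/t4z.png',np.hstack(a))
```

```text
(no output)
```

View pics/t4z.png

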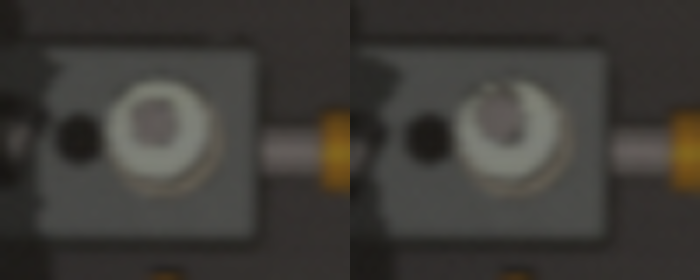

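Call:
play_rows([
  [0, 0, -13, 0, 0, 0, 0],
  [0, 0, -11, 0, 0, 0, 0],
  [0, 0, -7, 0, 0, 0, 0],
  [0, 0, -3, 0, 0, 0, 0],
  [0, 0, 0, 0, 0, 0, 0],
  [0, 0, 14, 0, 0, 0, 0],
  [0, 0, 14, 0, 0, 0, 0],
  [0, 0, 5, 0, 0, 0, 0],
  [0, 0, 30, 0, 0, 0, 0],
  [0, 0, 50, 0, 0, 0, 0],
])

```text
time_s: 6.35
tcp_pos: [0.5263, 0.1808, 0.2558]
tool_rot: [-0.595, 0.596, 0.378, -0.384]
ft_force: [0.0, 0.8, -0.2]
opening: 0.0003
```

Run:
```python
from h import *
snap("top","pics/t5.png")
a=[cv2.resize(cv2.imread('pics/%s.png'%f)[235:275,250:285],None,fx=7,fy=7,interpolation=cv2.INTER_CUBIC) for f in("t1","t4","t5")]
cv2.imwrite('pics/t5z.png',np.hstack(a))
snap("side","pics/s5.png")
a=cv2.imread('pics/s5.png')[150:370,230:420]; cv2.imwrite('pics/s5z.png',cv2.resize(a,None,fx=2.7,fy=2.7,interpolation=cv2.INTER_CUBIC))
for z in (.098,.12,.14):print((proj("side",[.5328,.1004,z])[0]-[230,150])*2.7, (proj("top",[.5328,.1004,z])[0]-[250,235])*7)
```

```text
[253.25444861 362.72511239] [119.23515204 124.53221824]
[253.3108969  342.02683694] [113.33617457 116.04270567]
[253.36335673 322.79103641] [107.80608621 108.08407982]
```

View pics/t5z.png

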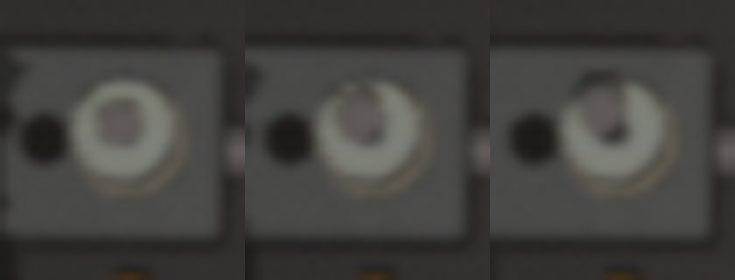

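View pics/s5z.png

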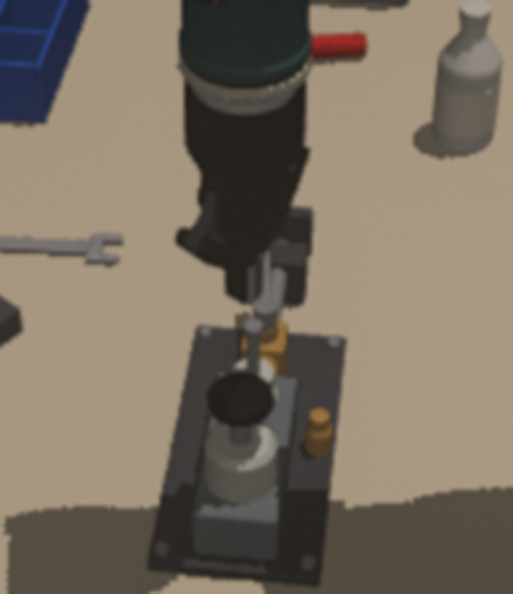

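Call:
play_rows([
  [-6, -50, 0, 0, 0, 0, 0],
  [-8, -59, 0, 0, 0, 0, 0],
  [-8, -59, 0, 0, 0, 0, 0],
  [-6, -59, 0, 0, 0, 0, 0],
  [-2, -9, 0, 0, 0, 0, 0],
  [0, 0, -40, 0, 0, 0, 0],
  [0, 0, -40, 0, 0, 0, 0],
  [0, 0, 0, 0, 0, 0, 0],
])

```text
time_s: 7.45
tcp_pos: [0.4953, -0.058, 0.1716]
tool_rot: [0.596, -0.595, -0.38, 0.382]
ft_force: [-1.1, -0.5, -0.2]
opening: -0.0001
```

Run:
```python
from h import *
snap("side","pics/s6.png")
a=cv2.imread('pics/s6.png')[150:370,230:420]; cv2.imwrite('pics/s6z.png',cv2.resize(a,None,fx=2.7,fy=2.7,interpolation=cv2.INTER_CUBIC))
o=env.get_obs();print(o['tcp_pos'],o['joint_pos'])
```

```text
[ 0.4966672  -0.05827631  0.17317786] [-2.54765476e-01  3.10172437e-01  1.81795273e+00 -4.23427468e-04
  1.01300493e+00 -1.39307642e+00]
```

View pics/s6z.png

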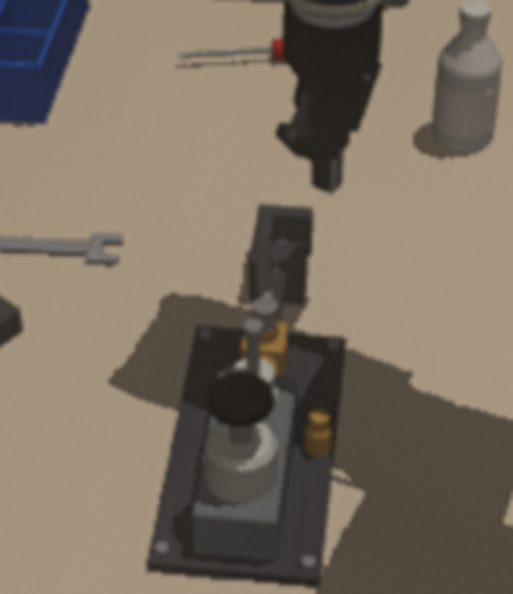

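Call:
play_rows([
  [2, 4, -40, 0, 0, 0, 0],
  [0, 0, -40, 0, 0, 0, 0],
  [0, 2, -5, 0, 0, 0, 0],
  [12, 0, 0, 0, 0, 0, 0],
  [12, 0, 0, 0, 0, 0, 0],
])

```text
time_s: 8.12
tcp_pos: [0.5303, -0.051, 0.0943]
tool_rot: [-0.592, 0.598, 0.385, -0.379]
ft_force: [-1.1, -0.3, -1.9]
opening: -0.0002
```

Call:
play_rows([
  [2, 0, -6, 0, 0, 0, 0],
  [10, 0, 0, 0, 0, 0, 0],
  [10, 3, 0, 0, 0, 0, 0],
  [10, 4, 0, 0, 0, 0, 0],
])

```text
time_s: 8.62
tcp_pos: [0.5652, -0.0439, 0.0899]
tool_rot: [-0.592, 0.599, 0.385, -0.378]
ft_force: [-2.0, 0.1, 0.0]
opening: -0.0002
```

Run:
```python
from h import *
snap("side","pics/s7.png")
a=cv2.imread('pics/s7.png')[150:370,230:420]; cv2.imwrite('pics/s7z.png',cv2.resize(a,None,fx=2.7,fy=2.7,interpolation=cv2.INTER_CUBIC))
```

```text
(no output)
```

View pics/s7z.png

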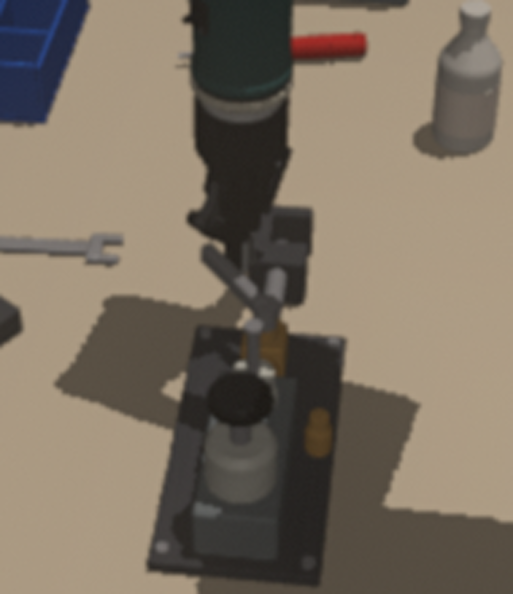

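The handle has turned part way; continuing round the arc.

Call:
play_rows([
  [9, 6, 0, 0, 0, 0, 0],
  [9, 7, 0, 0, 0, 0, 0],
  [7, 8, 0, 0, 0, 0, 0],
  [6, 9, 0, 0, 0, 0, 0],
  [3, 9, 0, 0, 0, 0, 0],
])

```text
time_s: 9.3
tcp_pos: [0.6037, -0.0025, 0.09]
tool_rot: [-0.591, 0.599, 0.386, -0.378]
ft_force: [-1.2, -1.7, -0.0]
opening: -0.0003
```

Call:
play_rows([
  [0, 5, 0, 0, 0, 0, 0],
  [0, 3, 0, 0, 0, 0, 0],
])

```text
time_s: 9.55
tcp_pos: [0.6045, 0.003, 0.0902]
tool_rot: [-0.588, 0.601, 0.386, -0.38]
ft_force: [-2.2, -20.4, -0.3]
opening: 0.0001
```

At the stop (20 N reaction). Backing off and lifting away.

Call:
play_rows([
  [0, -20, 0, 0, 0, 0, 0],
  [0, -30, 5, 0, 0, 0, 0],
  [0, -20, 50, 0, 0, 0, 0],
  [0, -30, 50, 0, 0, 0, 0],
  [0, -50, 20, 0, 0, 0, 0],
  [0, -50, 0, 0, 0, 0, 0],
  [0, 0, 0, 0, 0, 0, 0],
  [0, 0, 0, 0, 0, 0, 0],
])

```text
time_s: 10.55
tcp_pos: [0.6055, -0.2045, 0.2211]
tool_rot: [-0.587, 0.603, 0.388, -0.377]
ft_force: [-0.1, 0.6, -1.3]
opening: -0.0002
```

Run:
```python
from h import *
snap("side","pics/s8.png");snap("top","pics/t8.png")
a=cv2.imread('pics/s8.png')[150:370,230:420]; cv2.imwrite('pics/s8z.png',cv2.resize(a,None,fx=2.7,fy=2.7,interpolation=cv2.INTER_CUBIC))
o=env.get_obs();print(o['tcp_pos'],o['ft_force'])
```

```text
[ 0.60546548 -0.20387386  0.22086632] [-0.21108049  0.10010681 -0.44349317]
```

View pics/s8z.png

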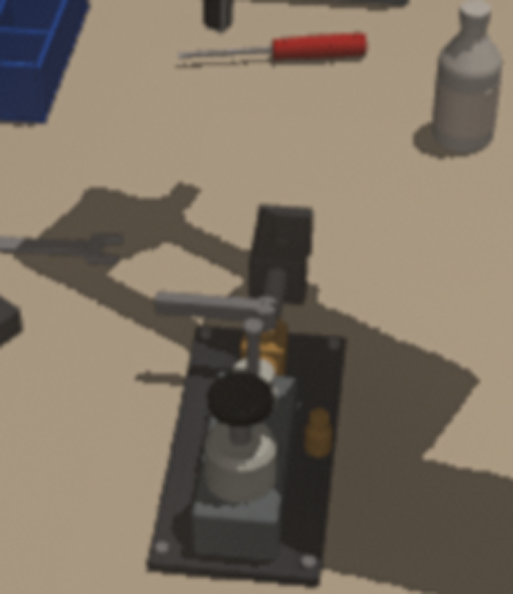

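View pics/t8.png

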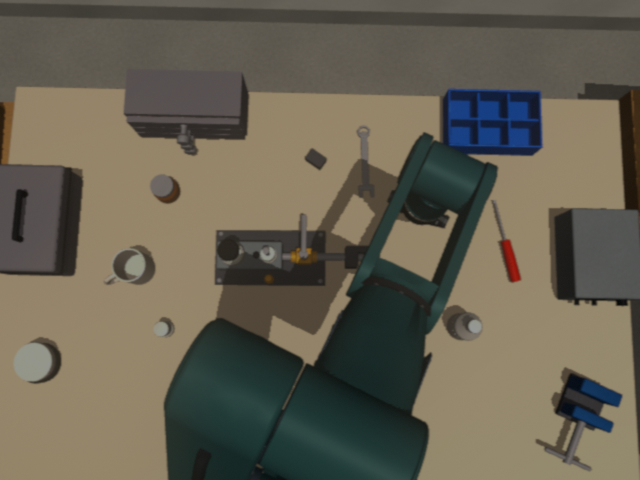

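Run:
```python
from h import *
for th in(1.3,1.4,1.571):
    f=-np.pi/2+.016+th;print(th,(proj("side",[.5341+.09*np.cos(f),.0204+.09*np.sin(f),.085])[0]-[230,150])*2.7,proj("top",[.5341+.09*np.cos(f),.0204+.09*np.sin(f),.085])[0])
print(env.sign_off())
```

```text
1.3 [163.06103985 276.87292802] [314.28193267 215.67238813]
1.4 [159.02502336 283.75780119] [310.40975358 214.79168415]
1.571 [154.4754663  296.13334239] [303.64763073 214.18041094]
the job is handed in; nothing more can be done
None
```

I pumped the button with four full strokes until the pin snapped out, then turned the valve handle to its stop across the pipe and backed the arm well clear. I handed the job in at about 10.7 s of the 61 s allowed; hand-in gave no verdict.

**Pin:** after the fourth stroke the side view put the cap's top about 139 mm above the bench, against 140 mm when fully out. It looked the same in the last pictures.

**Valve:** I met a 20 N reaction at the stop. In the last pictures the handle's end is at about (303, 215) px from the top and (155, 298) px in the enlarged side view. The fully across position, 1.571 rad, works out to (304, 214) and (154, 296).

**Button, loose things and arm:** the button is up. All the loose things appear unmoved, though I compared them by eye and did not measure them. The arm is touching nothing; the wrist force reads about 0.5 N.

**Disagreement:** my first pose fit put the base plate about 9 mm off along y from the button, block and valve. I treated the plate as offset and used the pose from the other parts, which the contacts later bore out.

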